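# Reset the miniature photo spot

## Task

Get the photo spot on the model painter's table ready by pushing with the fingertips only: tip the fallen L-shaped backdrop stand back up so that it stands on its base where it is, and push the leaning white reflector board up until it is fully upright against its stop, in either order. Take nothing between the fingers and lift nothing, do not shove the backdrop away from its spot, and leave the model ship, paint jars and brush undisturbed.

Things in the scene. Friction and masses are not known exactly. Their poses are not given: they have to be found in the camera images.
- backdrop: Loose L-shaped stand, 0.3-0.6 kg. Standing: steel base 90 (x) by 120 (y), 14 thick; grey panel 6 thick, 120 wide, top at 120, rising at the base's rear (+x) edge, back flush. Origin: centre of the base's underside, z up, x from open front to panel. Starts on its back: panel flat on the table, base a wall 90 high; own x points down, own z level, from the underside along the panel.
- backdrop_heel (a point): Middle of the heel, the edge where the base's underside meets the panel's back (45 mm along +x from the backdrop's origin). The stand tips up about it: the base's inner side (over the panel), pushed near its top against own z, swings out and down while the panel rises; past about 35 degrees it falls onto its base by itself. The heel stays on the table.
- reflector_base: Dark steel foot of the reflector, fixed to the table, 100 (x) by 140 (y) by 14 thick, with a cheek each side of the board up to 48 high and a low stop plate on the -x side up to 44 high. Origin: centre of its underside; z up, y along the hinge, x the way the board leans. The hinge axis lies over the origin, 34 mm above the table.
- reflector (a joint): Angle (rad) of the white reflector board, 112 wide and 6 thick, reaching 130 mm from its hinge. 0 = upright against its stop; grows to 1.2 as it leans over towards the base's +x. A friction hinge of about 0.14 N m: the board stays where it is left; about 1.5 N at its top edge moves it.
- reflector_top (a point): Middle of the board's free top edge, 130 mm from the hinge axis, in the middle of its thickness.
- ship: Bystander: grey model spaceship on a rod and round wooden foot 52 across, about 65 by 110 over the top, 92 high. Origin under the foot.
- jar0: Bystander: small paint jar 32 across, 45 high. Origin at the centre of its underside.
- jar1: Bystander: another such paint jar.
- jar2: Bystander: another such paint jar.
- paintbrush: Bystander: brush 170 long lying on the table. Origin under its middle.
Mind the look-alikes: they are no part of the job. What is shaped like the backdrop but blue is not meant. What is shaped like the reflector_base but turquoise is not meant.

How it is judged:
By the outcome, as a careful person would: the job done as asked, in the order asked, and still so for the second after the job is handed in, with the robot touching nothing.
It also fails if it takes over 48 s, if anything falls off the work surface, if the arm or the gripper's body presses on something with over 40 N, if the wrist force passes 120 N, or if a joint passes its speed limit or range.

## Robot

A 7-joint arm with a two-finger parallel gripper is mounted at the origin on the work surface. World frame = base frame: x ahead of the robot, y to its left, z up, the work surface at z = 0. Lengths are in m, angles in rad, forces in N, time in s.
With the tool pointing down it reaches from about 0.4 to 0.9 m from the base axis. Payload 5.5 kg.
Tool frame: the origin (TCP) lies on the centre line of the jaws, within the pads' length; the fingertips stand 19 mm ahead of it and the grasp point (between the pads) is the TCP (tips_ahead is the distance from the TCP to the fingertips, in m); z points along the fingers, y is the line along which they close (so a half turn about z gives the same grasp; the last joint's range is limited). The gripper opens to 92 mm and grips with 3 to 60 N. Pads are 19 mm wide; open, the fingers measure 130 mm over their backs; the gripper's body (75 mm by 190 mm) begins 47 mm behind the grasp point.
Start: joints at [-1.02, 0.501, -0.427, 1.55, 0.221, 1.138, -0.21], TCP at [0.184, 0.623, 0.246] pointing down, gripper open.
Joint ranges: [-2.88, 2.88], [-0.31, 2.03], [-1.54, 1.56], [0.2, 2.42], [-1.41, 4.55], [0.19, 2.02], [-2.57, 2.57]. Speed limits (rad/s): [2.57, 2.57, 3.14, 3.14, 3.14, 3.14, 3.14].

## Interface

Orientations are given as [roll, pitch, yaw] about the fixed x, y, z axes, in that order (R = Rz(yaw) Ry(pitch) Rx(roll)).
In Python, from workcell import * gives the robot as it stands. The module is installed in compiled form; this text tells all that it offers.
- The arm moves only by the tool move_arm, never from a script. Its argument "increments" is text: rows parted by semicolons, each of 6 numbers parted by spaces: the shift along the world's x, y, z in m, then the turn, a rotation vector about the world's x, y, z in degrees. A call has 1 to 10 rows; each row shifts and turns the commanded pose from where the row before left it; what a row does not reach is not made up. A row lasts 1/8 s, in which the tool goes at most 62.5 mm and 10.7 degrees, less where a joint would pass 70% of its speed; a pose out of reach is approached as far as the arm can. A call is refused whole if a number of a shift passes 0.0625 or a number of a turn 10.7, either way. A call with a gripper value outside its range is refused whole. "fingers" is the finger opening in m, from 0 to 0.0918, set as the call begins (left out, the last holds). The fingers move at their own pace and stop on an object; "newtons" is the grip in N (left out, the last holds). Time passes only in rows, so rows that do not move let the fingers close. It gives the time, the measured TCP pose, the force, the opening and the grip force at its end, in the units of the state.
- sense(): the state, without advancing time (a new reading comes with each control period).
- grab_frame(name): name is "side" or "top"; returns (picture, depth): 384x512x3 uint8, blue, green, red; 384x512 float32, m along the optical axis (not along the pixel's ray), 0 where there is no reading.
- camera_info(name): a dict with "fx", "fy", "cx", "cy" (pixels), "dist" ([k1, k2, p1, p2, k3] as OpenCV has them; the pictures are not rectified), "position" and "orientation" of the camera in the world. Camera axes: x right, y down, z forward; pixel columns grow to the right and rows downward; lengths in m; the calibration is good to about 2 mm. A picture is of the moment at which its call begins. camera_info takes no time and is no camera call.
- sign_off(): hands the job in; it is judged then, once.
The state is a dict: "time": time; "qpos": joint angles; "qvel": joint speeds; "joint_torque": joint torques, N m; "eef_pos": TCP position; "eef_rot": TCP orientation; "force": force on the tool from outside, world axes, zero at the start; "wrist_torque": the same for the moment, N m; "opening": opening from 0.0 (shut) to 1.0 (fully open); "finger_force": force on a finger pad.
Only numpy, scipy, OpenCV 4.12 (cv2) and the standard library are available. Lean on these libraries where they do the work, as an engineer would, in place of code of your own. Each camera call takes 0.05 s, during which the arm holds its last target. There are 200 camera calls.

## Working session

There is one attempt and no reset: what is moved stays moved. The work goes in short steps, Python scripts to look and compute and a tool call to move; the robot and the scene stay as the last step left them, time stands still between calls to the robot, and variables do not carry over. Pictures are saved under pics/ and viewed, at most 10 in all, crops included, and the job is handed in when it is done.

Besides the shell and the picture viewer there is one more tool, called after "Request:" as name(argument=value, ...) on one line, values as JSON. move_arm: Moves the arm, as the interface text tells. Its arguments: {"type":"object","properties":{"increments":{"type":"string"},"fingers":{"type":"number"},"newtons":{"type":"number"}},"required":["increments"]}

```bash
mkdir -p pics
cat > h.py <<'E'
from workcell import *
import numpy as np, cv2
from scipy.spatial.transform import Rotation as R
def cam(n):
    c=camera_info(n); K=np.array([[c['fx'],0,c['cx']],[0,c['fy'],c['cy']],[0,0,1.]])
    o=np.array(c['orientation'],float)
    M=o if o.shape==(3,3) else R.from_euler('xyz',o).as_matrix() if o.size==3 else R.from_quat(o).as_matrix()
    return K,np.array(c['dist'],float),np.array(c['position']),M
def rays(n,px):
    K,d,p,M=cam(n); u=cv2.undistortPoints(np.array(px,float).reshape(-1,1,2),K,d).reshape(-1,2)
    return p,np.c_[u,np.ones(len(u))]@M.T
def onz(n,px,z):
    p,r=rays(n,px); return p+r*((z-p[2])/r[:,2])[:,None]
def cloud(n,dep):
    v,u=np.mgrid[:384,:512]; p,r=rays(n,np.c_[u.ravel(),v.ravel()])
    return (p+r*dep.reshape(-1,1)).reshape(384,512,3)
E
python3 - <<'E'
from h import *
for n in('side','top'):
    print(n,camera_info(n)); im,d=grab_frame(n); cv2.imwrite(f'pics/{n}0.png',im); np.savez(f'{n}0.npz',im=im,d=d)
E
```

```text
side {'fx': 402.9973493726069, 'fy': 402.9973493726069, 'cx': 253.89532201642604, 'cy': 190.98077820985677, 'dist': array([-0.10296683,  0.        ,  0.        ,  0.        ,  0.        ]), 'position': array([ 0.07294671, -0.51208562,  0.71567988]), 'orientation': array([-2.28407414, -0.00872142, -0.65363278])}
top {'fx': 403.3644815131023, 'fy': 403.3644815131023, 'cx': 262.1593028757831, 'cy': 187.58666477608668, 'dist': array([-0.0634207,  0.       ,  0.       ,  0.       ,  0.       ]), 'position': array([0.42735177, 0.0258062 , 1.19956716]), 'orientation': array([-3.06465518,  0.01566204, -1.57731351])}
```

```bash
python3 -c "
import cv2
for n in('side','top'):
    cv2.imwrite(f'pics/{n}0b.png',cv2.resize(cv2.imread(f'pics/{n}0.png'),(800,600)))"
```

```text
(no output)
```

View pics/side0b.png

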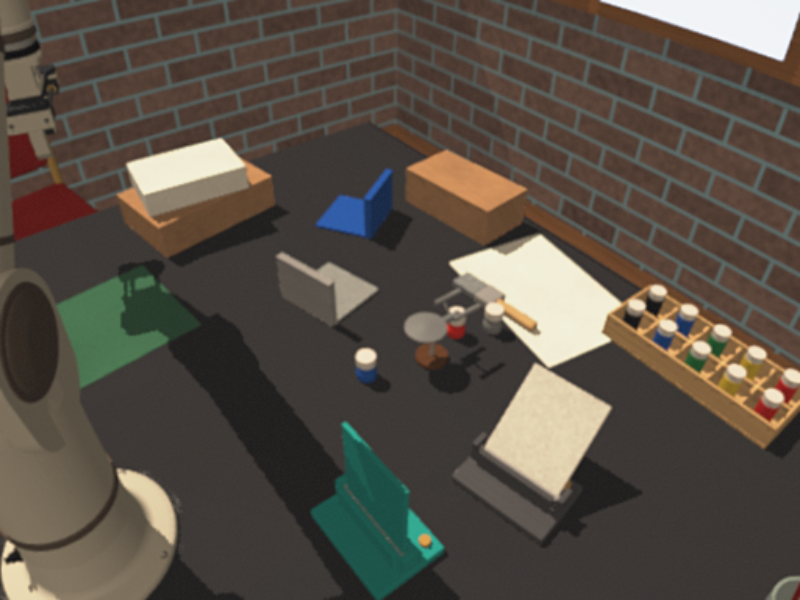

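View pics/top0b.png

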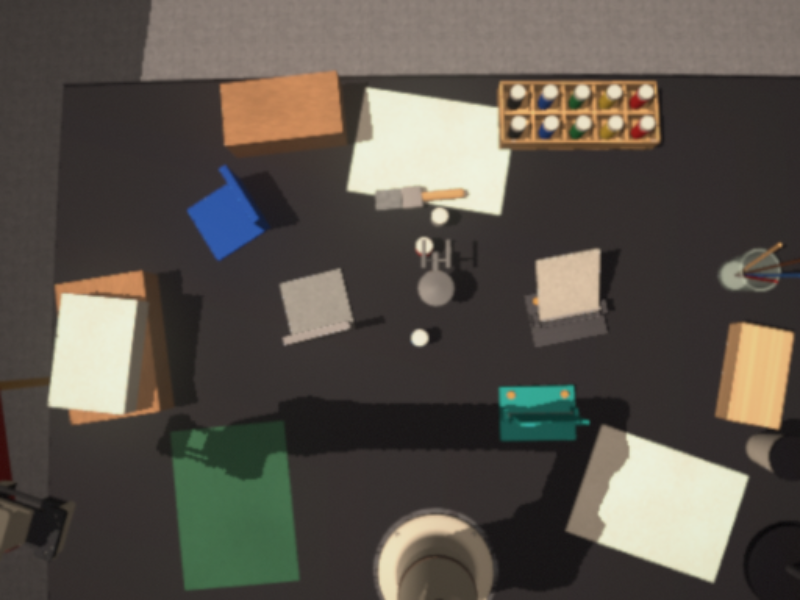

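Side view (800x600): grey backdrop wall (305,290) with its panel (345,290); blue look-alike (360,205); reflector foot (515,495) with white board (550,430); turquoise look-alike (380,515); ship (430,335); jars (367,365), (457,322), (494,317); brush (490,300).
Top view: backdrop candidates are grey (317,305) and blue (230,215). Reflector candidates are dark/white (568,300) and turquoise (538,412). By the description I choose grey and dark/white, and check them in a crop.

Run:
```python
from h import *
f=np.load('top0.npz'); P=cloud('top',f['d']); im=f['im']
np.save('P.npy',P)
def reg(P,x0,y0,x1,y1):
    s=np.zeros(P.shape[:2],bool); s[int(y0*.64):int(y1*.64),int(x0*.64):int(x1*.64)]=1; return s
b=reg(P,270,255,365,355); r=reg(P,510,235,625,355)
z=P[...,2]
t=P[...,2][reg(P,360,360,480,390)]; print('table z',np.median(t))
w=b&(z>.07); q=P[w]; print('wall',q.mean(0),np.percentile(q,[1,50,99],axis=0)); 
hue=cv2.cvtColor(im,cv2.COLOR_BGR2GRAY)
p=(b&(hue>90)&(z<.03)).astype(np.uint8); 
c=max(cv2.findContours(p,0,2)[0],key=cv2.contourArea); bx=cv2.boxPoints(cv2.minAreaRect(c)); print('panel',onz('top',bx,.006).round(4), np.median(z[p>0]))
c=cv2.findContours(w.astype(np.uint8),0,2)[0]; c=max(c,key=cv2.contourArea); bx=cv2.boxPoints(cv2.minAreaRect(c)); print('walltop',onz('top',bx,.09).round(4))
# reflector board
m=r&(hue>110); c=max(cv2.findContours(m.astype(np.uint8),0,2)[0],key=cv2.contourArea)
m=np.zeros_like(hue); cv2.drawContours(m,[c],-1,1,-1); mm=cv2.erode(m,np.ones((3,3),np.uint8))>0
q=P[mm]; ce=np.median(q,0); n=np.linalg.svd(q-q.mean(0))[2][2]; n*=np.sign(n[2]); print('board n',n,'c',q.mean(0),'lean',np.degrees(np.arccos(np.clip(np.hypot(n[0],n[1]),0,1))))
bx=cv2.boxPoints(cv2.minAreaRect(c)); 
p0,rr=rays('top',bx); print('board corners',(p0+rr*(((q.mean(0)-p0)@n)/(rr@n))[:,None]).round(4))
k=r&(hue<100)&(z>.008)&(z<.06); q=P[k]; print('foot',q.mean(0),np.percentile(q,[1,99],axis=0))
for nme,(u,v) in dict(ship=(436,287),j0=(420,338),j1=(424,245),j2=(440,216)).items(): print(nme,np.median(P[int(v*.64)-2:int(v*.64)+3,int(u*.64)-2:int(u*.64)+3].reshape(-1,3),0).round(3))
cv2.imwrite('pics/crop.png',np.hstack([cv2.resize(im[155:230,170:240],(380,400)),cv2.resize(im[150:230,325:405],(400,400))]))
```

```text
table z -0.0006265583374944761
wall [0.44405872 0.19670202 0.15411995] [[0.42625977 0.0258062  0.07080128]
 [0.44406899 0.20360597 0.08925731]
 [0.4630746  0.26463446 1.19956716]]
panel [[0.5426 0.3006 0.006 ]
 [0.5702 0.1766 0.006 ]
 [0.4689 0.1531 0.006 ]
 [0.4413 0.2763 0.006 ]] 0.005335653208735858
walltop [[0.4378 0.2684 0.09  ]
 [0.4665 0.1504 0.09  ]
 [0.4522 0.1468 0.09  ]
 [0.4236 0.2647 0.09  ]]
board n [-0.76629184 -0.56933273  0.29775334] c [ 0.52658055 -0.23862172  0.08053789] lean 17.32271326280233
board corners [[ 0.5374 -0.1208  0.3337]
 [ 0.5824 -0.2745  0.1556]
 [ 0.5066 -0.4533 -0.3813]
 [ 0.4626 -0.1979 -0.0061]]
foot [ 0.45651287 -0.24496812  0.02007934] [[ 0.42167627 -0.32176176  0.00865688]
 [ 0.5129315  -0.1762966   0.04914099]]
ship [ 0.526 -0.004  0.081]
j0 [0.435 0.027 0.045]
j1 [0.603 0.018 0.09 ]
j2 [ 0.661 -0.012  0.044]
```

View pics/crop.png

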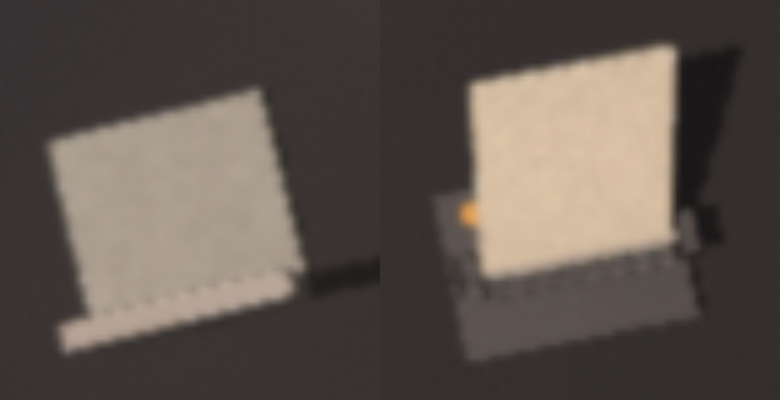

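Crop: left, the grey L with its panel beyond a light wall edge; right, the white board on a dark foot. Both choices are right. The board fit picked up pixels with no depth, so I refit with valid depth only.

Run:
```python
from h import *
f=np.load('top0.npz'); P=cloud('top',f['d']); im=f['im']; ok=f['d']>0; g=cv2.cvtColor(im,cv2.COLOR_BGR2GRAY)
s=np.zeros_like(ok); s[150:227,326:400]=1
m=(s&(g>110)).astype(np.uint8); c=max(cv2.findContours(m,0,2)[0],key=cv2.contourArea)
m=np.zeros_like(g); cv2.drawContours(m,[c],-1,1,-1); mm=(cv2.erode(m,np.ones((5,5),np.uint8))>0)&ok
q=P[mm]; 
for _ in range(4):
    ce=q.mean(0); n=np.linalg.svd(q-ce)[2][2]; n*=np.sign(n[2]); q=P[mm]; q=q[abs((q-ce)@n)<.006]
print(len(q),mm.sum(),'n',n,'lean',np.degrees(np.arctan2(n[2],-n[0]/np.cos(np.arctan2(n[1],n[0])-np.pi) if 0 else np.hypot(n[0],n[1]))),'yaw',np.degrees(np.arctan2(-n[1],-n[0])))
ap=cv2.approxPolyDP(cv2.convexHull(c),4,True).reshape(-1,2); p0,r=rays('top',ap); cor=p0+r*(((ce-p0)@n)/(r@n))[:,None]; print(ap.tolist(),cor.round(4))
k=s&(g<100)&ok&(P[...,2]>.008)&(P[...,2]<.06)
c=max(cv2.findContours(k.astype(np.uint8),0,2)[0],key=cv2.contourArea)
for nm,z0,z1 in(('slab',.008,.022),('cheek/stop',.036,.055)):
    q=P[s&(g<100)&ok&(P[...,2]>z0)&(P[...,2]<z1)]; print(nm,len(q),cv2.boxPoints(cv2.minAreaRect(q[:,:2].astype(np.float32))).round(4).tolist())
b=P[170:275,25:105]; print('box zmax',b[...,2][f['d'][170:275,25:105]>0].max(), np.percentile(b[...,2],[50,95]))
s=sense(); print(s['eef_pos'],s['eef_rot'])
```

```text
1274 1275 n [-0.62979916 -0.11398217  0.76834959] lean 50.20591367739506 yaw 10.25845082917577
[[383, 159], [383, 197], [346, 205], [341, 194], [343, 167]] [[ 0.5857 -0.2851  0.1199]
 [ 0.4872 -0.3058  0.036 ]
 [ 0.465  -0.1984  0.0338]
 [ 0.4953 -0.1796  0.0614]
 [ 0.5648 -0.1762  0.1189]]
slab 663 [[0.4108999967575073, -0.16369999945163727], [0.44200000166893005, -0.32829999923706055], [0.5407000184059143, -0.30959999561309814], [0.5095000267028809, -0.14499999582767487]]
cheek/stop 176 [[0.44929999113082886, -0.1843000054359436], [0.47519999742507935, -0.3203999996185303], [0.5020999908447266, -0.31529998779296875], [0.4763000011444092, -0.17919999361038208]]
box zmax 0.12584966890620364 [0.07300396 0.12212867]
[0.18437823 0.62269526 0.24479879] [-3.13988411e+00 -5.09041278e-05  2.85382357e+00]
```

Backdrop: wall top centre (0.445, 0.208), own z at yaw 13.6°, heel near (0.438, 0.206). The wall top is 120 x 14 and 90 high, as given.
Reflector: lean 50°, yaw 10.4°, top edge (0.577, -0.230, 0.117), hinge near (0.478, -0.249). The top height agrees with 34 + 130·cos 50° = 117.

Going over the backdrop's panel first.

Request:
move_arm(increments="0.03 -0.0405 0 0 0 3; 0.03 -0.0405 0 0 0 3; 0.03 -0.0405 0 0 0 3; 0.03 -0.0405 0 0 0 3; 0.03 -0.0405 0 0 0 3; 0.03 -0.0405 0 0 0 3; 0.03 -0.0405 0 0 0 3; 0.03 -0.0405 0 0 0 3; 0.03 -0.0405 0 0 0 3; 0.03 -0.0405 0 0 0 3", fingers=0.05)

```text
time: 1.35
eef_pos: [0.485, 0.2168, 0.2455]
eef_rot: [-3.142, -0.0, -2.904]
force: [0.3, 0.7, 0.0]
opening: 0.54
finger_force: 0.0
```

Request:
move_arm(increments="0 0 0 0 0 0; 0 0 0 0 0 0")

```text
time: 1.6
eef_pos: [0.484, 0.2185, 0.2454]
eef_rot: [3.141, -0.001, -2.906]
force: [-0.0, 0.7, 0.3]
opening: 0.542
finger_force: 0.0
```

Request:
move_arm(increments="0 0 -0.03 0 0 0; 0 0 -0.03 0 0 0; 0 0 -0.03 0 0 0; 0 0 -0.03 0 0 0; 0 0 -0.02 0 0 0; 0 0 -0.018 0 0 0; 0 0 0 0 0 0; 0 0 0 0 0 0")

```text
time: 2.6
eef_pos: [0.4847, 0.219, 0.0883]
eef_rot: [3.141, 0.001, -2.905]
force: [-0.5, -0.5, -0.0]
opening: 0.547
finger_force: 0.0
```

Request:
move_arm(increments="-0.005 -0.0012 0 0 0 0; -0.005 -0.0012 0 0 0 0; -0.005 -0.0012 0 0 0 0; -0.004 -0.001 0 0 0 0; -0.004 -0.001 0 0 0 0; -0.004 -0.001 0 0 0 0; 0 0 0 0 0 0")

```text
time: 3.48
eef_pos: [0.4575, 0.2118, 0.0879]
eef_rot: [3.141, 0.001, -2.906]
force: [1.1, 1.0, 0.8]
opening: 0.548
finger_force: 0.7
```

Run:
```python
from h import *
im,d=grab_frame('side'); cv2.imwrite('pics/a1.png',cv2.resize(im[110:270,120:320],(800,600)))
```

```text
(no output)
```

View pics/a1.png

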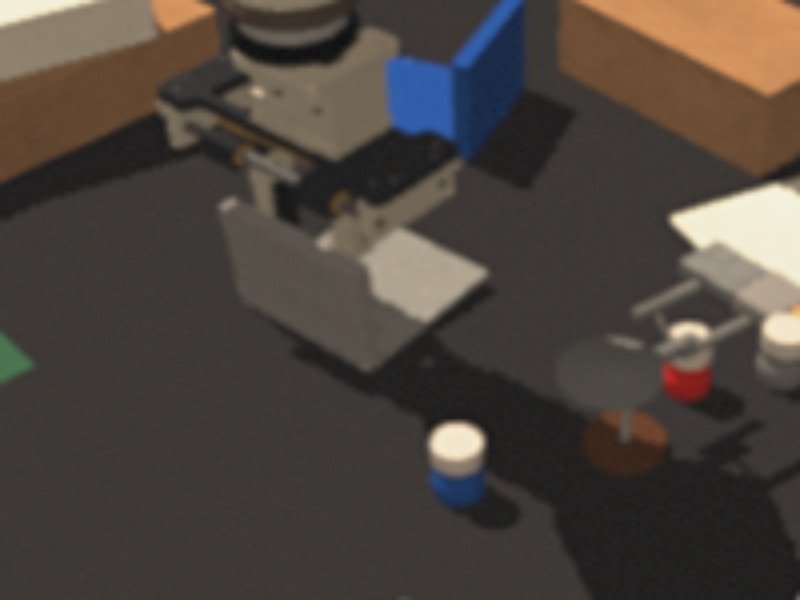

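The crop shows the fingers just behind the wall (around 300,225), with the wall still upright and contact beginning. I continue the push.

Request:
move_arm(increments="-0.0035 -0.0009 0 0 0 0; -0.0035 -0.0009 0 0 0 0; -0.0035 -0.0009 0 0 0 0; -0.0035 -0.0009 0 0 0 0; -0.0035 -0.0009 0 0 0 0; -0.0035 -0.0009 0 0 0 0; -0.0035 -0.0009 0 0 0 0; -0.0035 -0.0009 0 0 0 0")

```text
time: 4.53
eef_pos: [0.4291, 0.2043, 0.0877]
eef_rot: [-3.142, -0.0, -2.906]
force: [0.3, -0.3, 0.1]
opening: 0.547
finger_force: 0.1
```

Run:
```python
from h import *
im,d=grab_frame('side'); cv2.imwrite('pics/a2.png',cv2.resize(im[110:270,120:320],(800,600)))
```

```text
(no output)
```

View pics/a2.png

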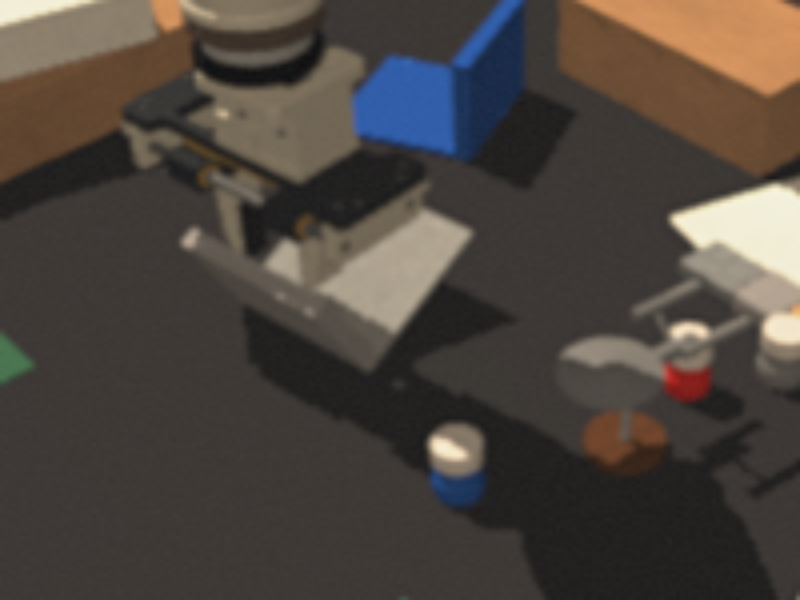

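The stand has tipped about 25° and the heel has stayed put (the lower corner is still at 375,368). I keep pushing.

Request:
move_arm(increments="-0.0035 -0.0009 0 0 0 0; -0.0035 -0.0009 0 0 0 0; -0.0035 -0.0009 0 0 0 0; -0.003 -0.0007 0 0 0 0; -0.003 -0.0007 0 0 0 0; -0.003 -0.0007 0 0 0 0; 0 0 0 0 0 0; 0 0 0 0 0 0")

```text
time: 5.58
eef_pos: [0.4101, 0.1998, 0.0878]
eef_rot: [3.142, 0.0, -2.906]
force: [-0.1, -0.0, 0.0]
opening: 0.548
finger_force: 0.0
```

Run:
```python
from h import *
im,d=grab_frame('side'); cv2.imwrite('pics/a3.png',cv2.resize(im[110:270,120:320],(800,600)))
```

```text
(no output)
```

View pics/a3.png

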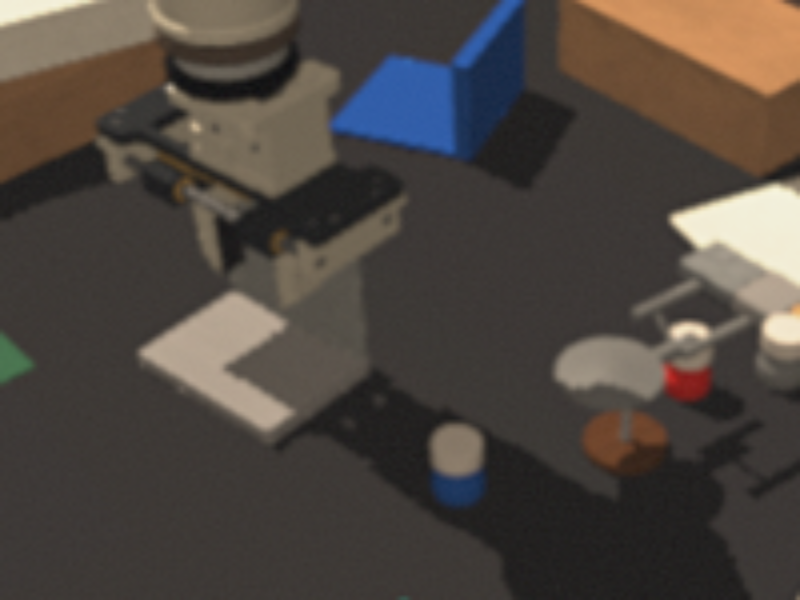

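The stand is upright on its base, with the panel up behind the fingers. I lift clear and go over to the far side of the reflector.

Request:
move_arm(increments="0 0 0.02 0 0 0; 0 0 0.03 0 0 0; 0 0 0.04 0 0 0; 0 0 0.04 0 0 0; 0 0 0.04 0 0 0; 0 0 0 0 0 0")

```text
time: 6.38
eef_pos: [0.412, 0.2008, 0.261]
eef_rot: [3.141, 0.007, -2.906]
force: [-0.2, 0.0, -0.4]
opening: 0.547
finger_force: 0.0
```

Request:
move_arm(increments="0.0198 -0.0425 0 0 0 -0.3; 0.0198 -0.0425 0 0 0 -0.3; 0.0198 -0.0425 0 0 0 -0.3; 0.0198 -0.0425 0 0 0 -0.3; 0.0198 -0.0425 0 0 0 -0.3; 0.0198 -0.0425 0 0 0 -0.3; 0.0198 -0.0425 0 0 0 -0.3; 0.0198 -0.0425 0 0 0 -0.3; 0.0198 -0.0425 0 0 0 -0.3; 0.0198 -0.0425 0 0 0 -0.3")

```text
time: 7.62
eef_pos: [0.608, -0.2265, 0.2562]
eef_rot: [3.141, -0.002, -2.958]
force: [0.2, 1.1, 0.9]
opening: 0.542
finger_force: 0.0
```

Request:
move_arm(increments="0 0 0 0 0 0; 0 0 0 0 0 0")

```text
time: 7.88
eef_pos: [0.6073, -0.2245, 0.2561]
eef_rot: [3.14, -0.002, -2.958]
force: [0.5, 0.5, -0.1]
opening: 0.548
finger_force: 0.0
```

Run:
```python
from h import *
im,d=grab_frame('top'); P=cloud('top',d); s=np.zeros(d.shape,bool); s[150:240,165:245]=1
z=P[...,2]; w=s&(d>0)&(z>.105)&(z<.14); q=P[w]; print('panel top',len(q),q.mean(0),cv2.boxPoints(cv2.minAreaRect(q[:,:2].astype(np.float32))).round(3).tolist())
b=s&(d>0)&(z>.009)&(z<.02); q=P[b]; print('base',len(q),q.mean(0),cv2.boxPoints(cv2.minAreaRect(q[:,:2].astype(np.float32))).round(3).tolist())
```

```text
panel top 109 [0.43539794 0.20565899 0.11852725] [[0.4180000126361847, 0.2630000114440918], [0.44699999690055847, 0.1469999998807907], [0.453000009059906, 0.14900000393390656], [0.42399999499320984, 0.26499998569488525]]
base 912 [0.4005539  0.19269642 0.01355875] [[0.3409999907016754, 0.24500000476837158], [0.36899998784065247, 0.12800000607967377], [0.45100000500679016, 0.1469999998807907], [0.421999990940094, 0.26499998569488525]]
```

The panel's back is at the old heel (0.438, 0.206) and its top is 119 high, so the stand is in place. Now I go down behind the reflector board.

Request:
move_arm(increments="0 0 -0.03 0 0 0; 0 0 -0.03 0 0 0; 0 0 -0.03 0 0 0; 0 0 -0.03 0 0 0; 0 0 -0.022 0 0 0; 0 0 0 0 0 0; 0 0 0 0 0 0")

```text
time: 8.8
eef_pos: [0.6087, -0.2244, 0.1168]
eef_rot: [-3.141, 0.001, -2.957]
force: [-0.0, 0.2, 0.5]
opening: 0.546
finger_force: 0.0
```

Request:
move_arm(increments="-0.005 -0.0009 0 0 0 0; -0.005 -0.0009 0 0 0 0; -0.005 -0.0009 0 0 0 0; -0.005 -0.0009 0 0 0 0; -0.005 -0.0009 0 0 0 0; 0 0 0 0 0 0")

```text
time: 9.55
eef_pos: [0.5866, -0.2294, 0.118]
eef_rot: [-3.139, 0.008, -2.957]
force: [5.8, 1.8, 3.1]
opening: 0.544
finger_force: 2.9
```

Request:
move_arm(increments="-0.0049 -0.0009 0.0054 0 0 0; -0.0049 -0.0009 0.0054 0 0 0; -0.0049 -0.0009 0.0044 0 0 0; -0.0049 -0.0009 0.0044 0 0 0; -0.0049 -0.0009 0.0035 0 0 0; -0.0049 -0.0009 0.0035 0 0 0; -0.0049 -0.0009 0.0029 0 0 0; -0.0049 -0.0009 0.0029 0 0 0; -0.0049 -0.0009 0.0024 0 0 0; -0.0049 -0.0009 0.0024 0 0 0")

```text
time: 10.8
eef_pos: [0.5328, -0.239, 0.1525]
eef_rot: [3.141, -0.002, -2.959]
force: [1.2, -1.6, -1.8]
opening: 0.545
finger_force: 0.5
```

Run:
```python
from h import *
im,d=grab_frame('side'); cv2.imwrite('pics/a4.png',cv2.resize(im[190:360,260:460],(800,600)))
```

```text
(no output)
```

View pics/a4.png

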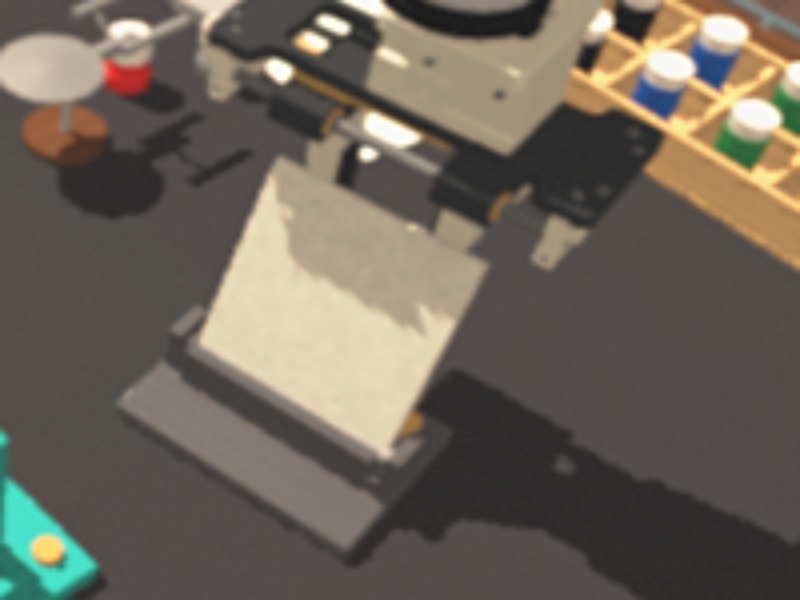

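The board is about halfway up, with both fingers behind its top edge (330,160 and 450,230).

Request:
move_arm(increments="-0.0049 -0.0009 0.0019 0 0 0; -0.0049 -0.0009 0.0019 0 0 0; -0.0049 -0.0009 0.0014 0 0 0; -0.0049 -0.0009 0.0014 0 0 0; -0.0049 -0.0009 0.001 0 0 0; -0.0049 -0.0009 0.001 0 0 0; -0.0049 -0.0009 0.0005 0 0 0; 0 0 0 0 0 0")

```text
time: 11.85
eef_pos: [0.4991, -0.2454, 0.1621]
eef_rot: [-3.142, -0.001, -2.959]
force: [-0.3, -0.5, -0.1]
opening: 0.547
finger_force: 0.0
```

Request:
move_arm(increments="-0.002 -0.0004 0 0 0 0; -0.002 -0.0004 0 0 0 0; 0 0 0 0 0 0")

```text
time: 12.22
eef_pos: [0.4957, -0.246, 0.1621]
eef_rot: [-3.141, 0.0, -2.958]
force: [1.5, -0.4, 0.6]
opening: 0.544
finger_force: 0.4
```

Request:
move_arm(increments="-0.002 -0.0004 0 0 0 0; 0 0 0 0 0 0")

```text
time: 12.48
eef_pos: [0.4935, -0.2464, 0.1621]
eef_rot: [-3.142, -0.0, -2.958]
force: [0.6, -0.3, 0.4]
opening: 0.545
finger_force: 0.4
```

Request:
move_arm(increments="-0.002 -0.0004 0 0 0 0; 0 0 0 0 0 0")

```text
time: 12.72
eef_pos: [0.4915, -0.2468, 0.162]
eef_rot: [3.142, -0.0, -2.958]
force: [1.9, -0.1, 0.9]
opening: 0.546
finger_force: 0.4
```

Request:
move_arm(increments="-0.002 -0.0004 0 0 0 0; 0 0 0 0 0 0")

```text
time: 12.98
eef_pos: [0.4912, -0.2468, 0.1621]
eef_rot: [-3.141, 0.003, -2.957]
force: [5.8, -0.7, -4.0]
opening: 0.543
finger_force: 2.8
```

Request:
move_arm(increments="-0.002 -0.0004 0 0 0 0; 0 0 0 0 0 0")

```text
time: 13.22
eef_pos: [0.4911, -0.2468, 0.1622]
eef_rot: [-3.14, 0.006, -2.956]
force: [10.4, -0.0, -7.6]
opening: 0.54
finger_force: 5.2
```

The tool stalls at about 13 mm from the hinge, as predicted, and the force climbs, so the board is on its stop. I back off, rise and move aside.

Request:
move_arm(increments="0.005 0.0009 0 0 0 0; 0.01 0.0018 0 0 0 0; 0.015 0.003 0 0 0 0; 0.015 0.003 0 0 0 0; 0.01 0.002 0.02 0 0 0; 0 0 0.04 0 0 0; 0 0 0.04 0 0 0; 0 0 0.02 0 0 0; 0 0 0 0 0 0")

```text
time: 14.35
eef_pos: [0.5444, -0.2369, 0.2839]
eef_rot: [-3.14, 0.003, -2.958]
force: [-0.0, -0.2, -0.4]
opening: 0.543
finger_force: 0.0
```

Request:
move_arm(increments="0.03 0 0 0 0 0; 0.04 0 0 0 0 0; 0.04 0 0 0 0 0; 0.03 0 0 0 0 0; 0 0 0 0 0 0; 0 0 0 0 0 0")

```text
time: 15.1
eef_pos: [0.6817, -0.2366, 0.2801]
eef_rot: [3.14, -0.003, -2.958]
force: [-0.3, 0.1, -0.7]
opening: 0.548
finger_force: 0.0
```

Run:
```python
from h import *
im,d=grab_frame('side'); cv2.imwrite('pics/a5.png',cv2.resize(im,(800,600)))
P=cloud('side',d); s=np.zeros(d.shape,bool); s[190:345,280:400]=1
hr=np.array([.983,.181]); lx=(P[...,:2]-[.478,-.249])@hr; ly=(P[...,:2]-[.478,-.249])@[-.181,.983]
m=s&(d>0)&(P[...,2]>.06)&(P[...,2]<.155)&(abs(lx)<.04)&(abs(ly)<.05); q=P[m]; c=q.mean(0); n=np.linalg.svd(q-c)[2][2]; print(len(q),'n',n,'lean deg',np.degrees(np.arcsin(n[2])),lx[m].mean())
top=s&(d>0)&(abs(lx)<.03)&(abs(ly)<.05); print('top z',np.percentile(P[...,2][top],99.5))
im,d=grab_frame('top'); P2=cloud('top',d); f=np.load('top0.npz')
for nme,(u,v) in dict(ship=(436,287),j0=(420,338),j1=(424,245),j2=(440,216)).items(): print(nme,np.median(P2[int(v*.64)-2:int(v*.64)+3,int(u*.64)-2:int(u*.64)+3].reshape(-1,3),0).round(3))
```

```text
1622 n [ 9.82860445e-01  1.84351141e-01 -5.73447341e-05] lean deg -0.003285611243451206 -0.004398559800623077
top z 0.16518565832909346
ship [ 0.526 -0.004  0.081]
j0 [0.435 0.027 0.046]
j1 [0.604 0.018 0.09 ]
j2 [ 0.66  -0.012  0.045]
```

View pics/a5.png

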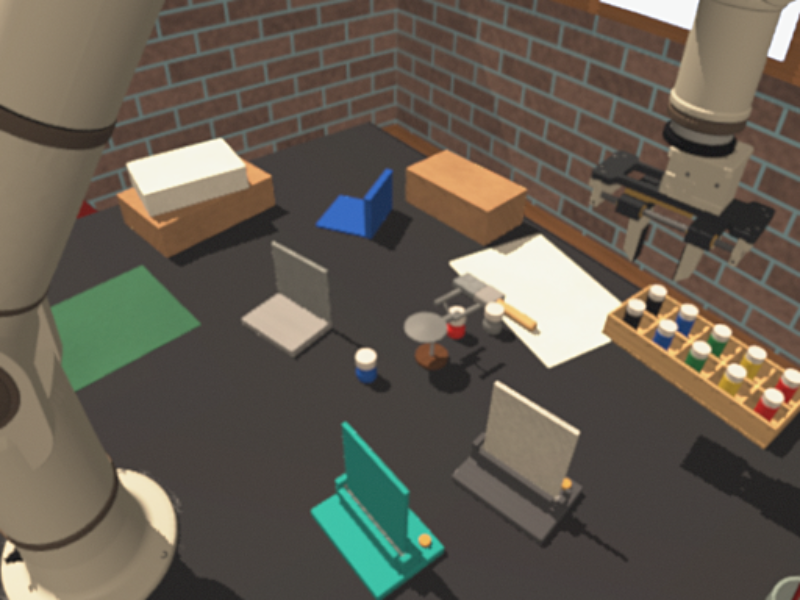

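The backdrop stands (290,295) and the reflector board is upright (530,440, measured lean 0.0°). The ship and jars are where they were, the brush looks unmoved, and the arm is clear. I hand in.

```bash
python3 -c "
from workcell import *
print(sign_off())"
```

```text
the job is handed in; nothing more can be done
None
```

The job is handed in: the backdrop stands on its base with its heel still in place, the reflector board is fully upright against its stop, and the ship, jars and brush are undisturbed.

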